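Reset the diverter gate of a potato sorting chute

TASK

The swinging gate in the sloping potato chute is held by a flat steel stay whose inner hole (the one nearest the gate) is hooked over the pin on the side rail. Lift the stay off the pin, swing the gate across, and lower the outer hole, the one next to the wooden handle, fully down over the same pin; then let go. Leave the jar, the timber offcut and the brush where they are.

Things in the scene. Friction and masses are not known exactly. Their poses are not given: they have to be found in the camera images.
- chute_mid (a point): Middle of the chute's sheet-metal floor, 115 mm above the bench. The wooden chute (370 x 290 mm, on a stand) never moves; it slopes 24.6 degrees, its low end towards the robot, and may be turned a little. Side rails 30 mm wide, 50 mm high above the floor. Axes: x level, away from the robot, to the chute's high end; y to the left; z up.
- pin_seat (a point): On the axis of the fixed steel pin on the right rail, 6 mm above the rail: a hole's point lies here when that hole is fully down. Pin 10 mm thick, 17 mm above the rail (11 above this point; last 4 mm tapered). Axes: x uphill along the chute, y to the left, z along the pin, square to the chute floor, so it leans 24.6 degrees from vertical, towards the robot.
- stay_handle (a point): Centre of the dark wooden handle at the stay's free end: 62 mm long (x), 14 thick (y), 30 high (z). Axes: x along the stay from pivot to handle, y across, z square to the bar's flat side. 235 mm along x and 6 mm along z from stay_pivot. The bar (steel, 28 x 6 mm) ends 27 mm before this point. At the start it hangs free outside the right rail, about 170 mm above the bench.
- stay_pivot (a point): Stay's pivot on top of the gate, mid-thickness of the bar; moves with the gate on a circle of 143 mm radius about gate_hinge. Here the stay swivels in the chute's plane (57 degrees each way from the start, in the gate's frame) and hinges up by at most 46 degrees; let go, it drops (180 g) until parallel to the chute floor, 3 mm above the rail.
- hole_inner (a point): Centre (mid-thickness) of the hole nearest the gate, 85 mm along the stay from stay_pivot; 15 mm diameter through the 6 mm bar. On the pin at the start.
- hole_middle (a point): Centre of the middle hole, 130 mm from stay_pivot, 15 mm diameter. Not to be used.
- hole_outer (a point): Centre (mid-thickness) of the outer hole, next to the handle, 175 mm from stay_pivot and 60 mm from the handle's centre, 15 mm diameter. To be put on the pin. Axes as for stay_handle.
- gate_hinge (a point): Point on the gate's hinge axis at the height of the stay, at the uphill end of the gate, midway between the rails: 136 mm uphill (x) and 130 mm to the left (y) of pin_seat. The gate is a pale wooden board 200 mm long, 16 mm thick, 38 mm high, its free end downhill; it weighs 300 g and stays where it is left (about 0.12 N m of friction).
- gate (a joint): Angle of the gate (rad): 0 at the start, with its free end towards the pin's side; grows as the free end swings away from the pin. About 0.64 when the outer hole is on the pin. Stops at -0.1 and 0.80.
- jar_mid (a point): Centre of an amber glass jar with a white lid, 70 mm across, 130 mm high, standing on the bench. Not to be moved.
- offcut_mid (a point): Centre of a pale timber offcut 150 x 70 x 35 mm lying on the bench. Not to be moved.
- brush_mid (a point): Middle of a hand brush, 200 mm long, lying on the bench. Not to be moved.

How it is judged:
By the outcome, as a careful person would: the job done as asked, in the order asked, and still so for the second after the job is handed in, with the robot touching nothing.
It also fails if it takes over 45 s, if anything falls off the work surface, if the arm or the gripper's body presses on something with over 40 N, if the wrist force passes 120 N, or if a joint passes its speed limit or range.

ROBOT

A 6-joint arm with a two-finger parallel gripper is mounted at the origin on the work surface. World frame = base frame: x ahead of the robot, y to its left, z up, the work surface at z = 0. Lengths are in m, angles in degrees, forces in N, time in s.
With the tool pointing down it reaches from about 0.275 to 0.875 m from the base axis. Payload 12.5 kg.
Tool frame: the origin (TCP) lies at the very end of the fingers, on their centre line; the grasp point (between the pads) lies 19 mm behind it; y points along the fingers, x is the direction in which the jaws open and shut, and the axes are right-handed (so a half turn about y gives the same grasp; the last joint's range is limited). The gripper opens to 85 mm and grips with 20 to 120 N. Pads are 22 mm wide; open, the fingers measure 114 mm over their backs; the gripper's body (76 mm by 85 mm) begins 54 mm behind the grasp point. The pads swing forward as they close: fully open they stand 13 mm farther back than shut.
Start: joints at [-76.238, 20.094, 94.641, -0, 65.266, -4.847], TCP at [0.176, -0.521, 0.206] pointing down, gripper open.
Joint ranges: [-157.81, 157.81], [-45, 120.19], [0.68, 151.7], [-89.99, 269.99], [4.06, 180], [-164.3, 164.3]. Speed limits (degrees/s): [127.2, 127.2, 159.86, 180, 180, 180].

INTERFACE

Orientations are given as a 3x3 rotation matrix whose columns are the frame's x, y, z axes.
In Python, from workcell import ctrl, optics, workorder gives the robot as it stands.
- The arm moves only by the tool send_rows, never from a script. Its argument "commands" is a list that holds one entry, the list of rows, each a list of 4 numbers: the shift along the tool's x, y, z in cm, then the turn about the tool's y in rad. In form: [[[dx, dy, dz, twist], ...]]. A call has exactly 5 rows; each row shifts and turns the commanded pose from where the row before left it, along the tool's axes as they then stand; what a row does not reach is not made up. A row lasts 1/10 s, in which the tool goes at most 50 mm and 8.59 degrees, less where a joint would pass 70% of its speed; a pose out of reach is approached as far as the arm can. A call with a gripper value outside its range is refused whole. "gripper" is the finger opening in cm, from 0 to 8.54, set as the call begins (left out, the last holds). The fingers move at their own pace and stop on an object; the grip force is fixed at half the most. Time passes only in rows, so rows that do not move let the fingers close, or fill a call up. It gives the time, the measured TCP pose, the force and the opening at its end, in the units of the state.
- ctrl.observe(): the state, without advancing time (a new reading comes with each control period).
- optics.snapshot(name): name is "side" or "top"; returns a dict with "image" (420x560x3 uint8, red, green, blue), "fovy" (degrees; the focal length in pixels is half the picture's height over the tangent of half this angle, whatever the lens; pixels are square), "cx", "cy" (the principal point, pixels), "cam_to_world" (4x4, takes a point from camera to world coordinates). Camera axes: x right, y up, looking along -z (the intrinsics and any distortion apply to the point x, -y, -z); pixel columns grow to the right and rows downward; lengths in m; the calibration is good to about 2 mm. A picture is of the moment at which its call begins. There is no depth.
- workorder.close_job(): hands the job in, once; it reports no verdict.
The state is a dict: "clock": time; "joint_pos": joint angles; "joint_vel": joint speeds; "tau": joint torques, N m; "eef_pos": TCP position; "eef_rot": TCP orientation; "force": force on the tool from outside, world axes, zero at the start; "moment": the same for the moment, N m; "grip_width": finger opening in m.
Only numpy, scipy, OpenCV 4.12 (cv2) and the standard library are available. Lean on these libraries where they do the work, as an engineer would, in place of code of your own. Each camera call takes 0.05 s, during which the arm holds its last target.

## Working session

There is one attempt and no reset: what is moved stays moved. The work goes in short steps, Python scripts to look and compute and a tool call to move; the robot and the scene stay as the last step left them, time stands still between calls to the robot, and variables do not carry over. Pictures are saved under pics/ and viewed, and the job is handed in when it is done.

Besides the shell and the picture viewer there is one more tool, called after "Call:" in YAML: its name, and indented under it one key for each argument. send_rows: Moves the arm, as the interface text tells. Its arguments: {"type":"object","properties":{"commands":{"type":"array"},"gripper":{"type":"number"}},"required":["commands"]}

```bash
ls; mkdir -p pics; python3 - <<'E'
from workcell import ctrl, optics, workorder
import cv2, numpy as np
s=ctrl.observe()
for k,v in s.items(): print(k,np.round(v,4).tolist())
for n in ("side","top"):
    d=optics.snapshot(n)
    cv2.imwrite(f"pics/{n}0.png",d["image"][:,:,::-1])
    print(n,{k:(np.round(v,4).tolist()) for k,v in d.items() if k!="image"})
E
```

```text
pics
clock 0.0
joint_pos [-76.2368, 20.1244, 94.678, -0.0007, 65.2647, -4.8463]
joint_vel [-0.0321, -0.0503, -0.0776, 0.0598, 0.0828, -0.0459]
tau [0.0005, -50.6102, -29.1406, -0.0001, 0.0045, -0.0]
eef_pos [0.1755, -0.5209, 0.2052]
eef_rot [[0.3191, -0.0003, 0.9477], [-0.9477, 0.0011, 0.3191], [-0.0012, -1.0, 0.0001]]
force [0.1552, 0.0341, 0.3666]
moment [-0.0339, -0.0321, -0.0063]
grip_width 0.0855
side {'fovy': 47.8864, 'cx': 290.4117, 'cy': 213.1953, 'cam_to_world': [[-0.9332, 0.1903, -0.3049, 0.1465], [-0.3592, -0.5244, 0.772, 1.153], [-0.013, 0.83, 0.5577, 0.9182], [0.0, 0.0, 0.0, 1.0]]}
top {'fovy': 44.6063, 'cx': 276.1304, 'cy': 204.9367, 'cam_to_world': [[-0.0016, 0.9986, -0.0527, 0.476], [-1.0, -0.0015, 0.0022, 0.0908], [0.0021, 0.0527, 0.9986, 1.7232], [0.0, 0.0, 0.0, 1.0]]}
```

View pics/side0.png

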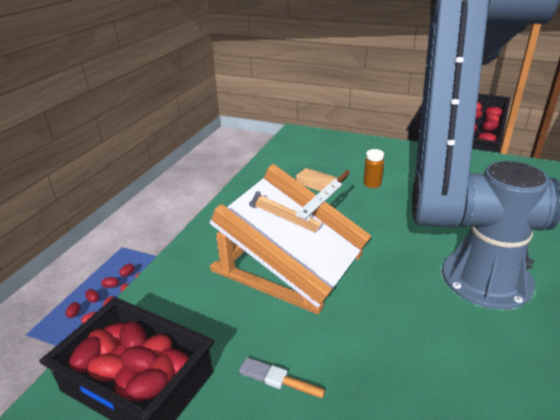

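View pics/top0.png

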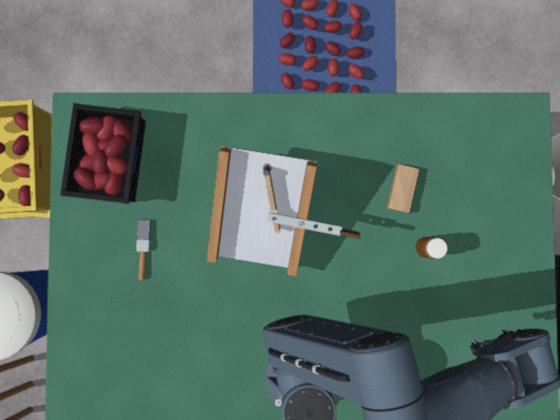

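The top view shows the chute at about (262,210), the handle at (350,234), the jar at (432,247) and the offcut at (404,188). I'll enlarge both views to read exact pixels.

```bash
cat > h.py <<'E'
import cv2, numpy as np
from workcell import ctrl, optics, workorder
def crop(im,x0,y0,x1,y1,f,fn):
    c=cv2.resize(im[y0:y1,x0:x1],None,fx=f,fy=f,interpolation=cv2.INTER_CUBIC)
    for x in range((x0+9)//10*10,x1,10):
        cv2.line(c,(int((x+.5-x0)*f),0),(int((x+.5-x0)*f),12 if x%50==0 else 5),(0,255,255),1)
        if x%20==0: cv2.putText(c,str(x),(int((x+.5-x0)*f)-10,24),0,.38,(0,255,255),1)
    for y in range((y0+9)//10*10,y1,10):
        cv2.line(c,(0,int((y+.5-y0)*f)),(6,int((y+.5-y0)*f)),(0,255,255),1)
        if y%20==0: cv2.putText(c,str(y),(8,int((y+.5-y0)*f)+4),0,.38,(0,255,255),1)
    cv2.imwrite(fn,c)
def snap(n):
    d=optics.snapshot(n); d["bgr"]=np.ascontiguousarray(d["image"][:,:,::-1]); return d
CAL={"side":dict(fovy=47.8864,cx=290.4117,cy=213.1953,T=[[-0.9332,0.1903,-0.3049,0.1465],[-0.3592,-0.5244,0.772,1.153],[-0.013,0.83,0.5577,0.9182],[0,0,0,1]]),
"top":dict(fovy=44.6063,cx=276.1304,cy=204.9367,T=[[-0.0016,0.9986,-0.0527,0.476],[-1.0,-0.0015,0.0022,0.0908],[0.0021,0.0527,0.9986,1.7232],[0,0,0,1]])}
def ray(n,u,v):
    c=CAL[n];T=np.array(c["T"]);f=210/np.tan(np.radians(c["fovy"]/2))
    d=T[:3,:3]@np.array([(u-c["cx"])/f,-(v-c["cy"])/f,-1]); return T[:3,3],d/np.linalg.norm(d)
def onplane(n,u,v,z):
    o,d=ray(n,u,v); return o+d*(z-o[2])/d[2]
def proj(n,p):
    c=CAL[n];T=np.array(c["T"]);f=210/np.tan(np.radians(c["fovy"]/2))
    q=T[:3,:3].T@(np.asarray(p)-T[:3,3]); return np.array([c["cx"]+f*q[0]/-q[2],c["cy"]-f*q[1]/-q[2]])
def tri(uv):
    A=np.zeros((3,3));b=np.zeros(3)
    R=[ray(n,*p) for n,p in uv.items()]
    for o,d in R:
        P=np.eye(3)-np.outer(d,d);A+=P;b+=P@o
    x=np.linalg.solve(A,b); return x,[np.linalg.norm((np.eye(3)-np.outer(d,d))@(x-o)) for o,d in R]
E
python3 - <<'E'
from h import *
a=cv2.imread("pics/side0.png");b=cv2.imread("pics/top0.png")
crop(a,205,140,385,275,4.4,"pics/side0c.png")
crop(b,200,140,370,280,4.2,"pics/top0c.png")
E
```

```text
(no output)
```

View pics/side0c.png

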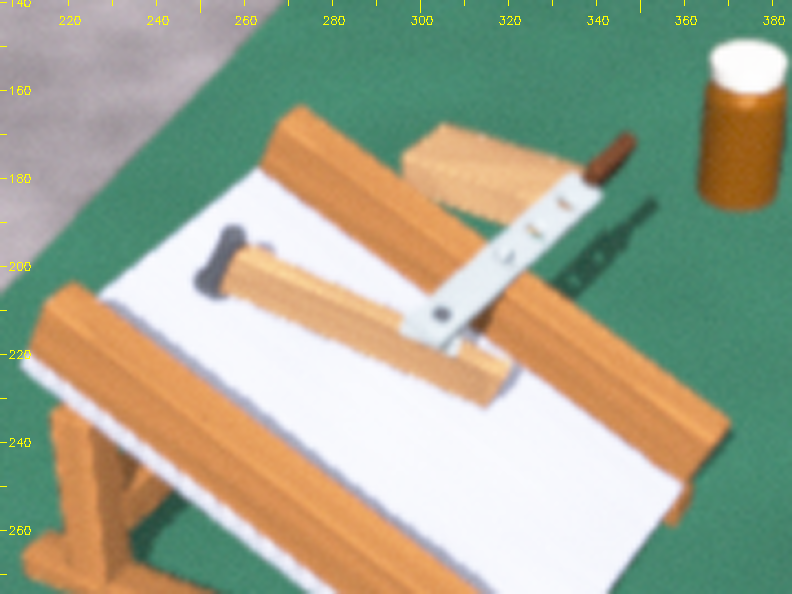

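View pics/top0c.png

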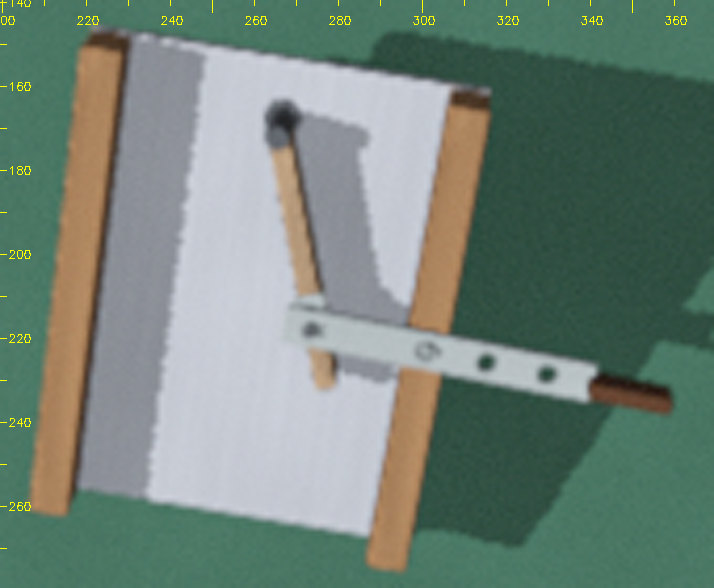

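```bash
cat > model.py <<'E'
from h import *
from scipy.optimize import least_squares, brentq
AL=np.radians(24.6)
def axes(psi):
    c,s=np.cos(psi),np.sin(psi);ca,sa=np.cos(AL),np.sin(AL)
    return np.array([[c*ca,-s,-c*sa],[s*ca,c,-s*sa],[sa,0,ca]])
def piv(g,a0):   # in chute coords rel. to pin_seat
    a=a0-g
    return np.array([.136-.143*np.cos(a),.130-.143*np.sin(a),0])
a0=brentq(lambda a: np.hypot(*piv(0,a)[:2])-.085, -0.3,0.79)
a1=brentq(lambda g: np.hypot(*piv(g,a0)[:2])-.175, 0,1.2)
def stay(g,d):  # stay dir when passing from pivot to pin
    p=piv(g,a0); u=-p/np.linalg.norm(p); return p+u*d
if __name__=="__main__":
    print("a0",a0,"g end",a1, piv(0,a0),piv(a1,a0))
    T=lambda x,y:(200+x/4.2-.5,140+y/4.2-.5); S=lambda x,y:(205+x/4.4-.5,140+y/4.4-.5)
    def pts(p):
        psi,mx,my,xp,off=p
        R=axes(psi);M=np.array([mx,my,.115])
        C=lambda x,y,z:M+R@np.array([x,y,z])
        P=C(xp,-.130,.056)
        q=lambda v:P+R@v
        L=[]
        for X,Y,Z,uv in [(.185,-.115,.05,(449,106)),(.185,-.145,.05,(488,109)),(-.185,-.115,.05,(366,566)),(-.185,-.145,.05,(405,571)),(.185,.145,.05,(82,46)),(.185,.115,.05,(125,50)),(-.185,.145,.05,(30,510)),(-.185,.115,.05,(68,516))]:
            L.append(("top",C(X,Y,Z),T(*uv)))
        L.append(("side",C(.185,-.145,.05),S(300,104)));L.append(("side",C(-.185,-.145,.05),S(732,425)))
        e=np.array([0,0,1])
        for d,ut,us,z in [(0,(312,330),(441,314),.005),(.085,(428,351),(505,255),.003),(.13,(486,362),(534,231),.003),(.175,(547,374),(565,204),.003),(.266,(672,399),(630,142),.015)]:
            w=q(stay(0,d)+e*z)
            L.append(("top",w,T(*ut)));L.append(("side",w,S(*us)))
        return L
    def res(p): return np.concatenate([proj(n,w)-np.array(uv)-p[4]*0 for n,w,uv in pts(p)])
    r=least_squares(res,[-.1,.5,.1,0,0],loss="soft_l1")
    print(r.x, np.sqrt(np.mean(r.fun**2)))
    for (n,w,uv),e in zip(pts(r.x),res(r.x).reshape(-1,2)): print(n,np.round(w,3),np.round(e,2))
    np.save("fit.npy",r.x)
E
python3 model.py
```

```text
a0 0.32012815323766564 g end 0.6402517837496436 [0.0002651  0.08499959 0.        ] [0.0002649 0.1749998 0.       ]
[-0.16589752  0.54716843  0.13690122  0.00188194  0.        ] 0.5926198288501385
top [ 0.674 -0.001  0.237] [-0.05 -0.61]
top [ 0.669 -0.03   0.237] [0.81 0.35]
top [0.342 0.055 0.083] [-0.19 -0.11]
top [0.337 0.025 0.083] [-0.18  0.24]
top [0.716 0.256 0.237] [-0.48 -0.82]
top [0.712 0.226 0.237] [-0.6 -0.1]
top [0.385 0.311 0.083] [-0.66 -0.18]
top [0.38  0.282 0.083] [-0.43 -0.06]
side [ 0.669 -0.03   0.237] [ 0.38 -0.39]
side [0.337 0.025 0.083] [ 0.41 -0.79]
top [0.517 0.096 0.171] [-0.6   0.47]
side [0.517 0.096 0.171] [1.1 0.7]
top [0.503 0.012 0.169] [-0.54 -0.12]
side [0.503 0.012 0.169] [0.24 0.78]
top [ 0.496 -0.032  0.169] [ 0.28 -0.27]
side [ 0.496 -0.032  0.169] [ 0.56 -0.59]
top [ 0.488 -0.076  0.169] [ 0.39 -0.66]
side [ 0.488 -0.076  0.169] [ 0.12 -0.98]
top [ 0.468 -0.165  0.18 ] [0.58 0.03]
side [ 0.468 -0.165  0.18 ] [-0.54 -1.86]
```

```bash
cat > plan.py <<'E'
from model import *
p=np.load("fit.npy")[:4]
R=axes(p[0]); PIN=np.array([p[1],p[2],.115])+R@np.array([p[3],-.130,.056])
def handle(hd,th,lift=None):
    """stay along -ey tilted up th, with hole at distance hd kept on pin axis (pivot at bar level)"""
    u=np.array([0,-np.cos(th),np.sin(th)]); n=np.array([0,np.sin(th),np.cos(th)])
    pv=np.array([0,hd*np.cos(th),0]); return PIN+R@(pv+u*.235+n*.006)
if __name__=="__main__":
    print("psi deg",np.degrees(p[0]),"pin",PIN.round(4),"h0",handle(.085,0).round(4))
    for n,u,v in [("jar lid",432,247)]: print(n,onplane("top",u,v,.13).round(3))
    print("offcut",onplane("top",404,188,.035).round(3))
E
python3 plan.py
```

```text
psi deg -9.505227607431433 pin [0.5044 0.0123 0.1667] h0 [ 0.4772 -0.1353  0.1722]
jar lid [ 0.429 -0.396  0.13 ]
offcut [ 0.621 -0.336  0.035]
```

Call:
send_rows:
  commands:
    - [[0,-1,0,-0.15],[0,-1,0,-0.15],[0,-1,0,-0.15],[0,-1,0,-0.15],[0,-1,0,-0.15]]
  gripper: 8.54

```text
clock: 0.6
eef_pos: [0.1755, -0.521, 0.2558]
eef_rot: [[0.882, -0.0, 0.47], [-0.47, 0.001, 0.882], [-0.001, -1.0, 0.001]]
force: [-0.1, -0.5, -0.3]
grip_width: 0.0855
```

Call:
send_rows:
  commands:
    - [[0,0,0,-0.15],[0,0,0,-0.15],[0,0,0,-0.03],[0,0,0,0],[0,0,0,0]]

```text
clock: 1.1
eef_pos: [0.1755, -0.5212, 0.2555]
eef_rot: [[0.986, -0.0, 0.169], [-0.169, 0.0, 0.986], [-0.0, -1.0, 0.0]]
force: [0.0, 0.3, -0.1]
grip_width: 0.0857
```

Call:
send_rows:
  commands:
    - [[1.55,0,2.87,0],[1.55,0,2.87,0],[1.55,0,2.87,0],[1.55,0,2.87,0],[1.55,0,2.87,0]]

```text
clock: 1.6
eef_pos: [0.2763, -0.3914, 0.2557]
eef_rot: [[0.986, 0.0, 0.168], [-0.168, 0.0, 0.986], [0.0, -1.0, 0.0]]
force: [-0.3, 0.3, 0.1]
grip_width: 0.0852
```

Call:
send_rows:
  commands:
    - [[1.55,0,2.87,0],[1.55,0,2.87,0],[1.55,0,2.87,0],[1.55,0,2.87,0],[1.55,0,2.87,0]]

```text
clock: 2.1
eef_pos: [0.3765, -0.2626, 0.2558]
eef_rot: [[0.986, 0.0, 0.168], [-0.168, -0.0, 0.986], [0.0, -1.0, -0.0]]
force: [-0.7, -0.2, 0.1]
grip_width: 0.0855
```

Call:
send_rows:
  commands:
    - [[1.55,0,2.87,0],[1.55,0,2.87,0],[1.55,0,2.87,0],[1.55,0,2.87,0],[1.55,0,2.87,0]]

```text
clock: 2.6
eef_pos: [0.4767, -0.1339, 0.2557]
eef_rot: [[0.986, 0.0, 0.168], [-0.168, -0.0, 0.986], [0.0, -1.0, -0.0]]
force: [0.5, -0.2, 0.5]
grip_width: 0.0853
```

```bash
python3 - <<'E'
from plan import *
s=ctrl.observe(); E=np.array(s["eef_rot"]);P=np.array(s["eef_pos"]); print(s["clock"],P,E.round(4).tolist())
print("to handle, tool cm:",(E.T@(handle(.085,0)-P)*100).round(2))
for n in("side","top"):
    d=snap(n); 
    if n=="side": crop(d["bgr"],230,90,400,230,4.4,"pics/s1.png")
    else: crop(d["bgr"],230,150,400,290,4.4,"pics/t1.png")
    print(n,"tcp px",proj(n,P).round(1),"tip L/R +-49", [proj(n,P+E[:,0]*k).round(1).tolist() for k in(-.05,.05)])
E
```

```text
2.6 [ 0.47667366 -0.1338608   0.25574137] [[0.9858, 0.0001, 0.1678], [-0.1678, -0.0001, 0.9858], [0.0001, -1.0, -0.0001]]
to handle, tool cm: [ 0.07  8.36 -0.13]
side tcp px [343.  152.5] tip L/R +-49 [[357.9, 156.1], [328.5, 149.0]]
top tcp px [353.5 231.6] tip L/R +-49 [[350.7, 248.9], [356.3, 214.4]]
```

View pics/s1.png

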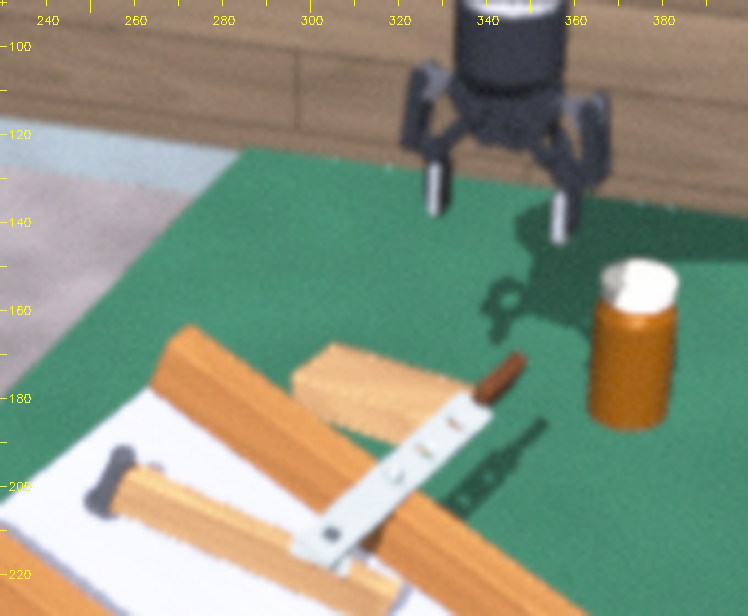

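View pics/t1.png

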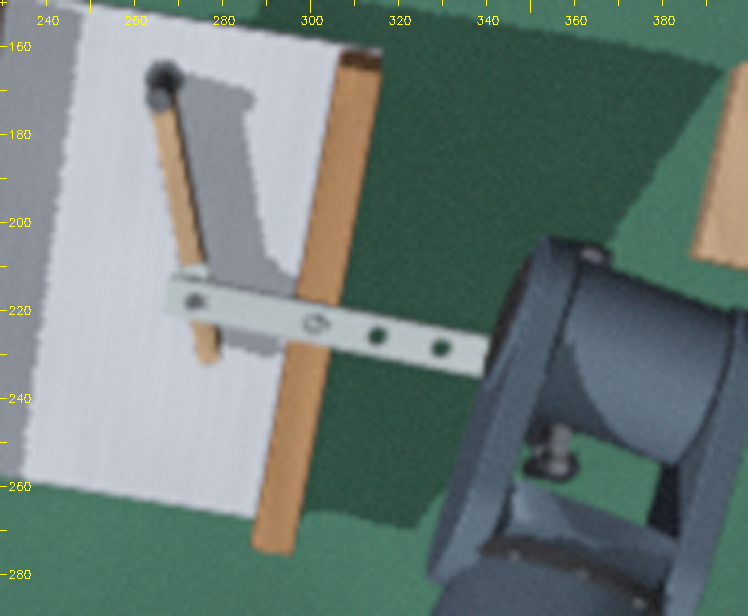

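```bash
python3 - <<'E'
from plan import *
P=np.array([.4767,-.1339,.2557])
for dz in (0,.013,.03,.04,.05): print(dz,proj("side",P+[0,0,dz]).round(1),proj("side",P+[0,-dz,0]).round(1))
d=snap("side"); crop(d["bgr"],315,95,375,150,10,"pics/s1b.png")
d=snap("top"); cv2.imwrite("pics/t1b.png",d["bgr"])
E
```

```text
0 [343.  152.5] [343.  152.5]
0.013 [343.2 148.7] [344.1 150.7]
0.03 [343.5 143.7] [345.6 148.5]
0.04 [343.6 140.7] [346.5 147.1]
0.05 [343.8 137.7] [347.3 145.8]
```

View pics/s1b.png

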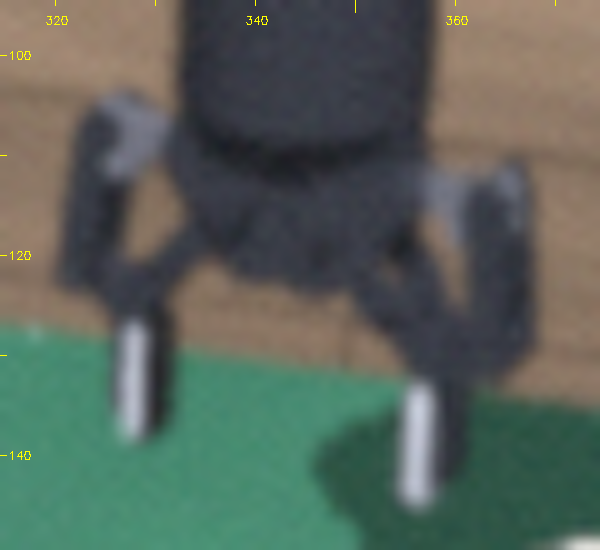

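The side view shows the pad tips at (328,138.5) and (356,145). That puts their midpoint about 11 px above the projected TCP, where 4 px is expected with the jaws open. I'll close the gripper in free air to check the tip offset before using it.

Call:
send_rows:
  commands:
    - [[0,0,0,0],[0,0,0,0],[0,0,0,0],[0,0,0,0],[0,0,0,0]]
  gripper: 0

```text
clock: 3.3
eef_pos: [0.4758, -0.1353, 0.2557]
eef_rot: [[0.986, 0.0, 0.166], [-0.166, -0.0, 0.986], [0.0, -1.0, -0.0]]
force: [0.1, -0.2, 0.4]
grip_width: 0.012
```

Call:
send_rows:
  commands:
    - [[0,0,0,0],[0,0,0,0],[0,0,0,0],[0,0,0,0],[0,0,0,0]]

```text
clock: 3.8
eef_pos: [0.476, -0.135, 0.2557]
eef_rot: [[0.986, -0.0, 0.165], [-0.165, 0.0, 0.986], [-0.0, -1.0, 0.0]]
force: [-0.1, -0.8, -0.6]
grip_width: 0.0002
```

```bash
python3 - <<'E'
from plan import *
s=ctrl.observe();print(s["grip_width"],proj("side",s["eef_pos"]))
d=snap("side"); crop(d["bgr"],310,90,390,190,6,"pics/s2.png")
E
```

```text
0.00015878642254548702 [343.31588264 152.39447051]
```

View pics/s2.png

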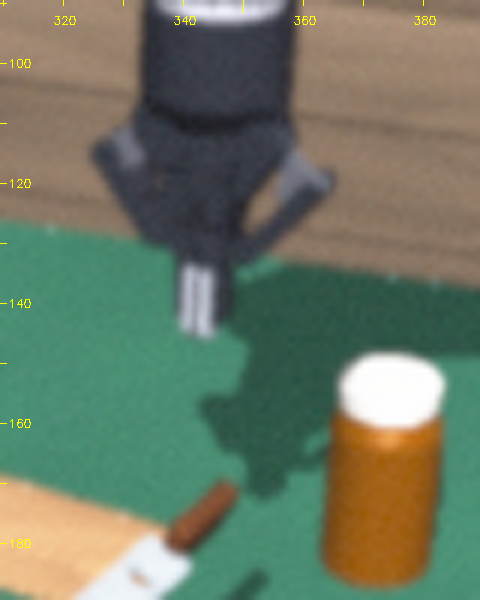

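Call:
send_rows:
  commands:
    - [[0.1,0,0,0],[0,0,0,0],[0,1,0,0],[0,1.5,0,0],[0,1.5,0,0]]
  gripper: 7

```text
clock: 4.35
eef_pos: [0.4768, -0.1352, 0.2146]
eef_rot: [[0.986, -0.0, 0.165], [-0.165, 0.0, 0.986], [-0.0, -1.0, 0.0]]
force: [0.2, -0.7, -0.0]
grip_width: 0.0696
```

Call:
send_rows:
  commands:
    - [[0,1.5,0,0],[0,1.5,0,0],[0,1.2,0,0],[0,1,0,0],[0,1,0,0]]

```text
clock: 4.85
eef_pos: [0.477, -0.1352, 0.1529]
eef_rot: [[0.986, 0.0, 0.165], [-0.165, 0.0, 0.986], [0.0, -1.0, 0.0]]
force: [0.2, 0.0, -0.5]
grip_width: 0.0699
```

```bash
python3 - <<'E'
from plan import *
s=ctrl.observe();P=np.array(s["eef_pos"]);print(s["clock"],P,s["force"],s["grip_width"],proj("side",P),"handle px",proj("side",handle(.085,0)), [proj("side",handle(.085,0)-R[:,1]*k+R[:,2]*.015) for k in(-.031,.031)])
d=snap("side"); crop(d["bgr"],310,115,390,215,6,"pics/s3.png")
d=snap("top"); crop(d["bgr"],260,180,400,290,5,"pics/t3.png")
E
```

```text
4.85 [ 0.4769851  -0.13522521  0.15294246] [ 0.20261384  0.00817613 -0.5254254 ] 0.0699269863837522 [341.45315717 181.10670977] handle px [341.68754181 175.8725391 ] [array([339.431552  , 176.80006015]), array([347.7990181 , 168.50226066])]
```

View pics/s3.png

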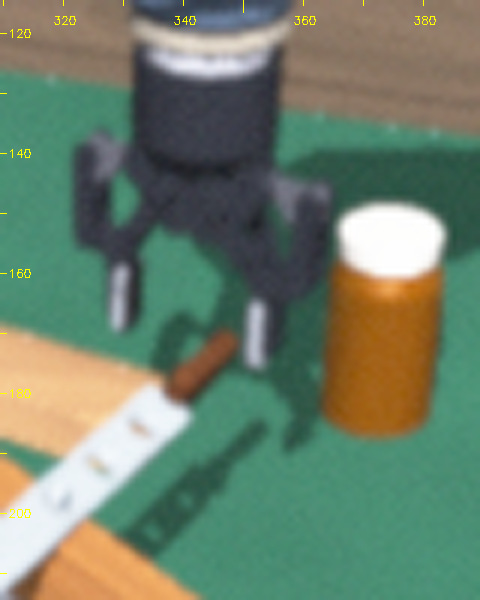

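View pics/t3.png

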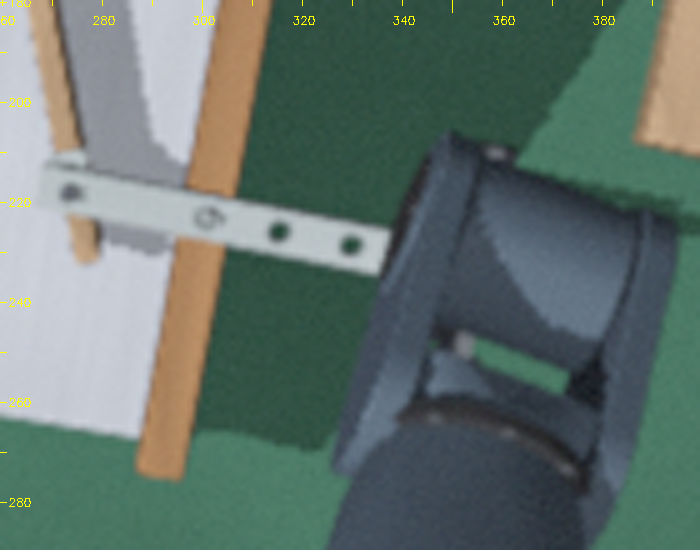

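```bash
python3 - <<'E'
from plan import *
q=lambda x,y:(310+x/6-.5,115+y/6-.5)
H=handle(.085,0)-R[:,1]*.031
print("handle end",H,proj("side",H))
S=onplane("side",*q(262,426),0); L=(H-S)/np.linalg.norm(H-S); print("S",S,"L",L)
# jar lid check: 
for tip,sh in [((252,367),(293,446)),((258,367),(293,446))]:
    o,d=ray("side",*q(*tip)); s=onplane("side",*q(*sh),0)
    # o+t d = s + k L
    A=np.stack([d,-L],1); sol,r,_,_=np.linalg.lstsq(A,s-o,rcond=None); print(sol,(o+sol[0]*d).round(3),(s+sol[1]*L).round(3))
print(proj("top",H), )
# triangulate holes, handle from first pictures
T=lambda x,y:(200+x/4.2-.5,140+y/4.2-.5); Sd=lambda x,y:(205+x/4.4-.5,140+y/4.4-.5)
for nm,a,b in [("outer",(547,374),(565,204)),("mid",(486,362),(534,231)),("inner",(428,351),(505,255)),("end",(672,399),(630,142))]:
    print(nm,tri({"top":T(*a),"side":Sd(*b)}))
E
```

```text
handle end [ 0.47204321 -0.16584938  0.17215605] [345.81080024 171.76478475]
S [ 0.49200541 -0.37555013  0.        ] L [-0.07337724  0.77082007  0.63281293]
[1.53084098 0.27128709] [ 0.448 -0.149  0.171] [ 0.448 -0.149  0.172]
[1.53759396 0.26438689] [ 0.447 -0.155  0.168] [ 0.448 -0.154  0.167]
[359.86760168 233.12672228]
outer (array([ 0.48697755, -0.07511212,  0.16658095]), [np.float64(0.0009408301292464483), np.float64(0.0009408301292463142)])
mid (array([ 0.49584565, -0.03088769,  0.16774639]), [np.float64(0.0010886173514617888), np.float64(0.0010886173514618243)])
inner (array([0.50352412, 0.01111869, 0.171243  ]), [np.float64(0.0008023099167306365), np.float64(0.0008023099167308417)])
end (array([ 0.46677043, -0.16480584,  0.17360817]), [np.float64(0.0011841536160335307), np.float64(0.001184153616033464)])
```

Call:
send_rows:
  commands:
    - [[0,0.5,0,0],[0,0.5,0,0],[0,0.5,0,0],[0,0,0,0],[0,0,0,0]]

```text
clock: 5.45
eef_pos: [0.477, -0.1353, 0.1387]
eef_rot: [[0.986, 0.0, 0.165], [-0.165, -0.0, 0.986], [0.0, -1.0, -0.0]]
force: [0.4, 0.1, 0.0]
grip_width: 0.0699
```

```bash
python3 - <<'E'
from plan import *
s=ctrl.observe();P=np.array(s["eef_pos"]);print(s["clock"],P,s["force"],s["grip_width"],proj("side",P))
d=snap("side"); crop(d["bgr"],310,125,390,205,7.4,"pics/s4.png")
E
```

```text
5.45 [ 0.47699376 -0.1352544   0.13871485] [0.38895027 0.07516479 0.02709957] 0.06991952029049821 [341.24552899 184.91854896]
```

View pics/s4.png

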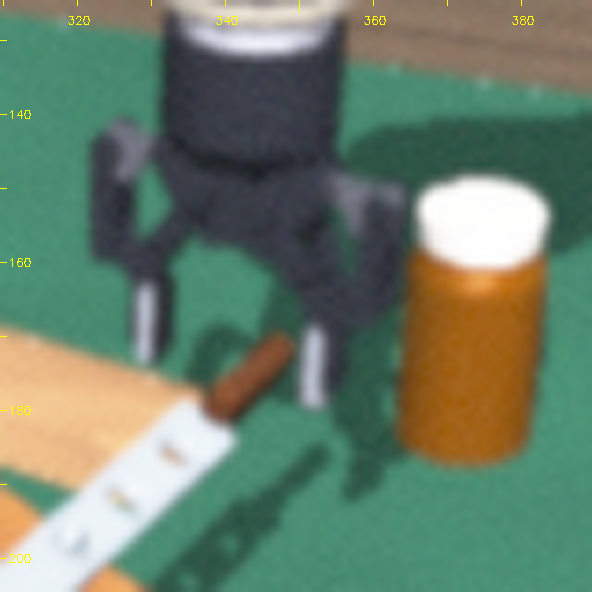

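The finger midpoint in the side view is (340.4,176.5) and the handle is at about (343,176). The pads straddle the handle, but the tips still look about 2 cm higher than the TCP reading. I'll go 7 mm lower, which is safe on either reading, then close.

Call:
send_rows:
  commands:
    - [[0,0.4,0,0],[0,0.3,0,0],[0,0,0,0],[0,0,0,0],[0,0,0,0]]

```text
clock: 6.0
eef_pos: [0.477, -0.1353, 0.1317]
eef_rot: [[0.986, 0.0, 0.165], [-0.165, -0.0, 0.986], [0.0, -1.0, -0.0]]
force: [0.2, 0.8, 1.1]
grip_width: 0.0698
```

Call:
send_rows:
  commands:
    - [[0,0,0,0],[0,0,0,0],[0,0,0,0],[0,0,0,0],[0,0,0,0]]
  gripper: 3.5

```text
clock: 6.5
eef_pos: [0.477, -0.1352, 0.1317]
eef_rot: [[0.986, 0.0, 0.165], [-0.165, 0.0, 0.986], [0.0, -1.0, 0.0]]
force: [0.3, -0.6, 0.6]
grip_width: 0.0349
```

```bash
python3 - <<'E'
from plan import *
s=ctrl.observe();P=np.array(s["eef_pos"]);print(s["clock"],P,s["force"],s["moment"],s["grip_width"],proj("side",P))
d=snap("side"); crop(d["bgr"],310,125,390,205,7.4,"pics/s5.png")
E
```

```text
6.5 [ 0.47697424 -0.13522261  0.13170441] [ 0.27145532 -0.56327974  0.55983817] [-0.03991268 -0.01705688  0.01635381] 0.03485998795562039 [341.14716456 186.79034566]
```

View pics/s5.png

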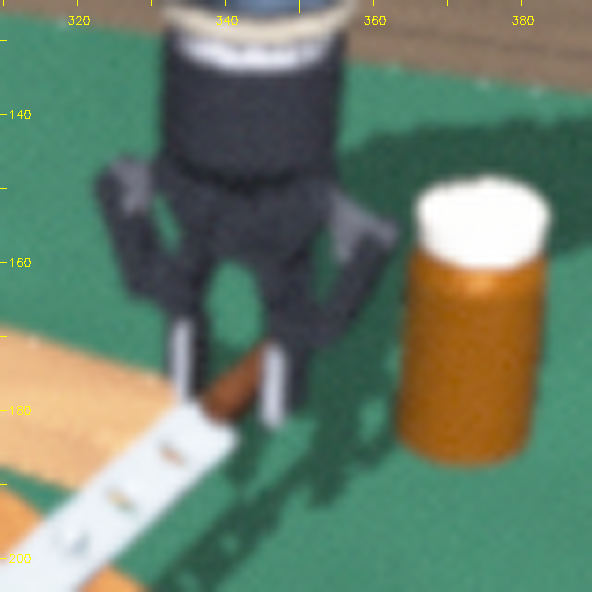

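The pads now stand on both sides of the handle, the left one at u≈334 and the right at u≈346, with the brown handle between them at about (342,176) and mid-pad at the same height. Closing on it.

Call:
send_rows:
  commands:
    - [[0,0,0,0],[0,0,0,0],[0,0,0,0],[0,0,0,0],[0,0,0,0]]
  gripper: 0

```text
clock: 7.05
eef_pos: [0.4771, -0.1353, 0.1318]
eef_rot: [[0.986, 0.0, 0.165], [-0.165, -0.0, 0.986], [0.0, -1.0, -0.0]]
force: [-0.2, -0.1, 1.9]
grip_width: 0.0199
```

```bash
python3 - <<'E'
from plan import *
s=ctrl.observe();P=np.array(s["eef_pos"]);print(s["clock"],P,s["force"],s["moment"],s["grip_width"],proj("side",P))
d=snap("side"); crop(d["bgr"],270,125,390,225,6,"pics/s6.png")
d=snap("top"); crop(d["bgr"],250,150,370,250,6,"pics/t6.png")
E
```

```text
7.05 [ 0.47711258 -0.13528383  0.13180525] [-0.20126876 -0.10293798  1.94522912] [-0.13875682 -0.59527304 -0.00932409] 0.019906018819776158 [341.11263879 186.74709933]
```

View pics/s6.png

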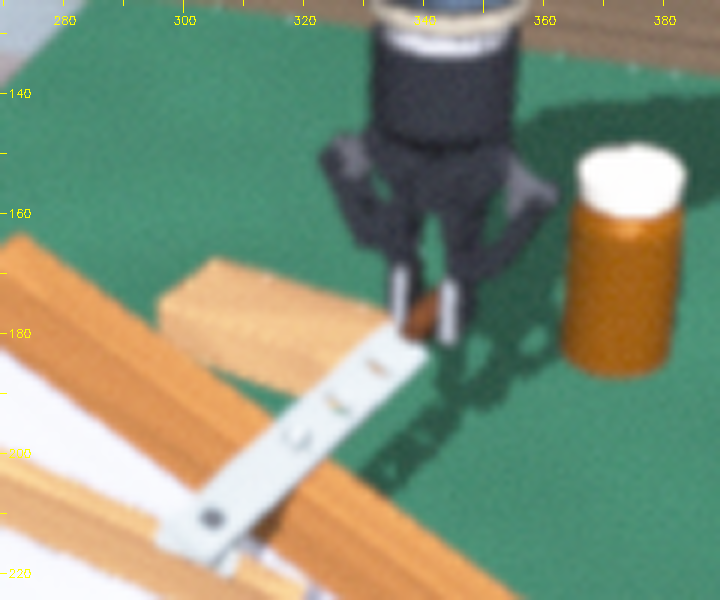

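View pics/t6.png

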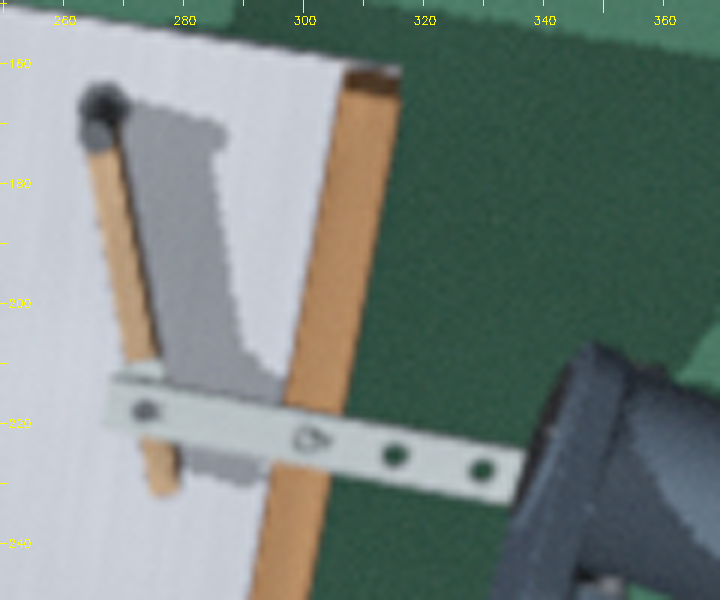

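The handle is held with the jaws at 19.9 mm, which suits a rounded handle rolled 24.6°. The wrist sees only 2 N. Next I lift along the pin axis, keeping the inner hole centred on the pin.

Call:
send_rows:
  commands:
    - [[-0.24,-0.52,0.01,0],[-0.24,-0.52,0.02,0],[-0.24,-0.52,0.03,0],[-0.24,-0.52,0.04,0],[-0.24,-0.52,0.05,0]]

```text
clock: 7.65
eef_pos: [0.4653, -0.1317, 0.1583]
eef_rot: [[0.986, 0.001, 0.165], [-0.165, -0.0, 0.986], [0.001, -1.0, 0.0]]
force: [2.9, 0.4, -2.9]
grip_width: 0.0188
```

```bash
python3 - <<'E'
from plan import *
s=ctrl.observe();P=np.array(s["eef_pos"]);print(s["clock"],P,s["force"],s["moment"],s["grip_width"])
d=snap("side"); crop(d["bgr"],270,125,390,225,6,"pics/s7.png")
E
```

```text
7.65 [ 0.46534078 -0.13169934  0.15826   ] [ 2.86768768  0.38966877 -2.88100896] [-0.19731128 -1.44081852 -0.44606415] 0.01880416917286016
```

View pics/s7.png

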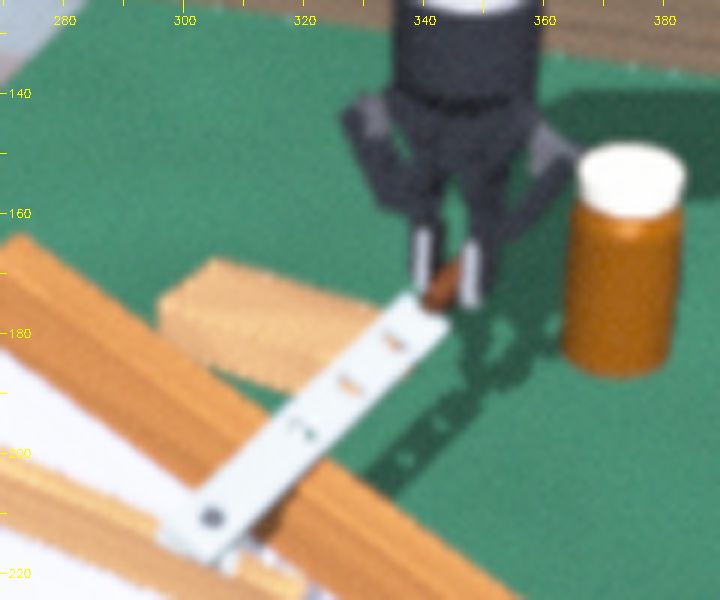

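The stay rises with the gripper: the bar end has moved from (339,182) to about (341,176), and forces are only 3 N. I'll continue the lift.

Call:
send_rows:
  commands:
    - [[-0.24,-0.52,0.07,0],[-0.24,-0.52,0.08,0],[-0.24,-0.52,0.09,0],[-0.24,-0.52,0.1,0],[-0.24,-0.52,0.11,0]]

```text
clock: 8.2
eef_pos: [0.4543, -0.1252, 0.1842]
eef_rot: [[0.986, 0.001, 0.165], [-0.165, 0.0, 0.986], [0.001, -1.0, 0.0]]
force: [4.1, 1.9, -3.2]
grip_width: 0.0184
```

```bash
python3 - <<'E'
from plan import *
s=ctrl.observe();P=np.array(s["eef_pos"]);print(s["clock"],P,s["force"],s["moment"],s["grip_width"])
d=snap("side"); crop(d["bgr"],270,125,390,225,6,"pics/s8.png")
d=snap("top"); crop(d["bgr"],250,150,370,250,6,"pics/t8.png")
E
```

```text
8.2 [ 0.45428482 -0.12516294  0.18422152] [ 4.06552599  1.90821478 -3.2112946 ] [-0.21542191 -1.74500963 -0.86277332] 0.01839768539388394
```

View pics/s8.png

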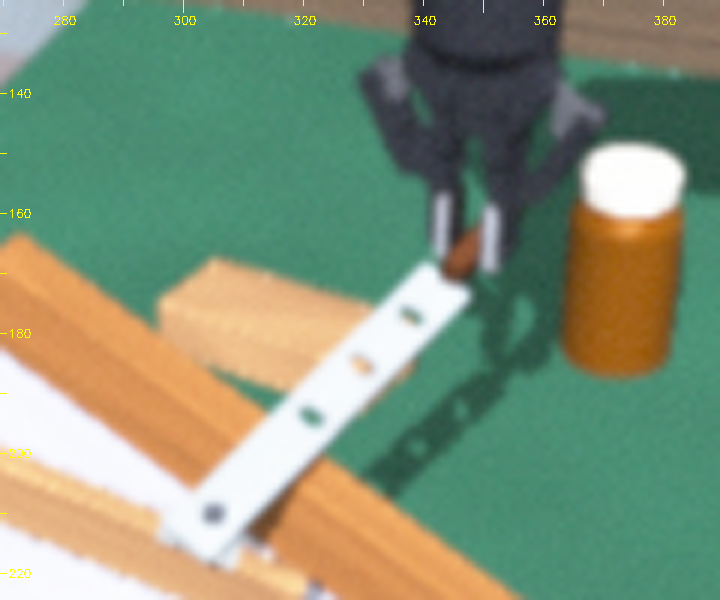

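View pics/t8.png

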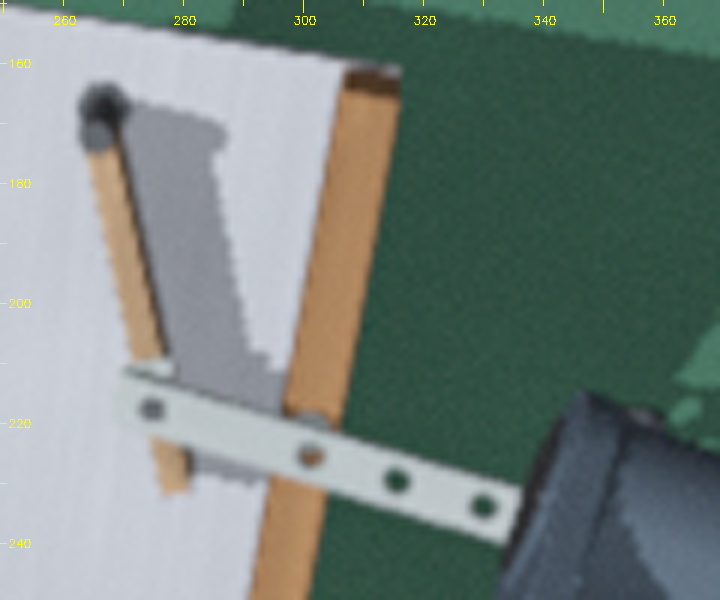

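The top view shows the stay clear of the pin: the pin is visible at (302,219) and wood shows through the inner hole at (301,225). The z-moment of -0.86 N·m comes from the stay's heading turning about 6° as it tilts up, so I'll twist the tool to follow it.

Call:
send_rows:
  commands:
    - [[0,0,0,0.05],[0,0,0,0.05],[0,0,0,0],[-0.1,0,0.3,0],[-0.15,0,0.6,0]]

```text
clock: 8.8
eef_pos: [0.4539, -0.116, 0.1835]
eef_rot: [[0.965, -0.001, 0.262], [-0.262, -0.0, 0.965], [-0.001, -1.0, -0.001]]
force: [-1.9, -0.9, -1.8]
grip_width: 0.0182
```

```bash
python3 - <<'E'
from plan import *
s=ctrl.observe();P=np.array(s["eef_pos"]);print(s["clock"],P,s["force"],s["moment"],s["grip_width"],np.array(s["eef_rot"]).round(3).tolist())
E
```

```text
8.8 [ 0.45385286 -0.1160362   0.18353858] [-1.93767988 -0.92249847 -1.78530245] [-0.54309798 -0.79774615  0.13242439] 0.018193216101392778 [[0.965, -0.001, 0.262], [-0.262, -0.0, 0.965], [-0.001, -1.0, -0.001]]
```

Call:
send_rows:
  commands:
    - [[-0.15,0,0.6,0],[-0.15,0,0.6,0],[-0.15,0,0.6,0],[-0.15,0,0.6,0],[-0.15,0,0.6,0]]

```text
clock: 9.3
eef_pos: [0.4549, -0.0845, 0.1837]
eef_rot: [[0.965, -0.0, 0.263], [-0.263, -0.0, 0.965], [0.0, -1.0, -0.0]]
force: [-1.5, -1.4, -2.1]
grip_width: 0.0183
```

Call:
send_rows:
  commands:
    - [[-0.07,0,0.6,0],[-0.03,0,0.6,0],[-0.03,0,0.6,0],[-0.01,0,0.6,0],[-0.01,0,0.6,0]]

```text
clock: 9.8
eef_pos: [0.4614, -0.0552, 0.1837]
eef_rot: [[0.965, -0.0, 0.263], [-0.263, 0.0, 0.965], [-0.0, -1.0, 0.0]]
force: [-1.9, -1.2, -2.2]
grip_width: 0.0181
```

Call:
send_rows:
  commands:
    - [[0.06,0,0.5,0],[0.07,0,0.5,0],[0.07,0,0.5,0],[0.06,0,0.5,0],[0,0,0.05,0]]

```text
clock: 10.3
eef_pos: [0.4694, -0.0361, 0.1837]
eef_rot: [[0.965, 0.0, 0.262], [-0.262, 0.0, 0.965], [0.0, -1.0, 0.0]]
force: [-1.2, 0.6, -1.2]
grip_width: 0.018
```

```bash
python3 - <<'E'
from plan import *
s=ctrl.observe();P=np.array(s["eef_pos"]);print(s["clock"],P,s["force"],s["moment"],s["grip_width"],np.array(s["eef_rot"]).round(3).tolist())
th=np.radians(14)
print("expected shift from lifted",(handle(.175,th)-handle(.085,th)),"actual",P-[.4543,-.1252,.1842])
d=snap("side"); crop(d["bgr"],260,125,380,225,6,"pics/s9.png")
d=snap("top"); crop(d["bgr"],240,150,360,250,6,"pics/t9.png")
E
```

```text
10.3 [ 0.46943544 -0.03608935  0.18366489] [-1.22405147  0.58103595 -1.16120446] [-0.19578426 -0.68734164  0.37355508] 0.01800003258495572 [[0.965, 0.0, 0.262], [-0.262, 0.0, 0.965], [0.0, -1.0, 0.0]]
expected shift from lifted [0.01442091 0.08612767 0.        ] actual [ 0.01513544  0.08911065 -0.00053511]
```

View pics/s9.png

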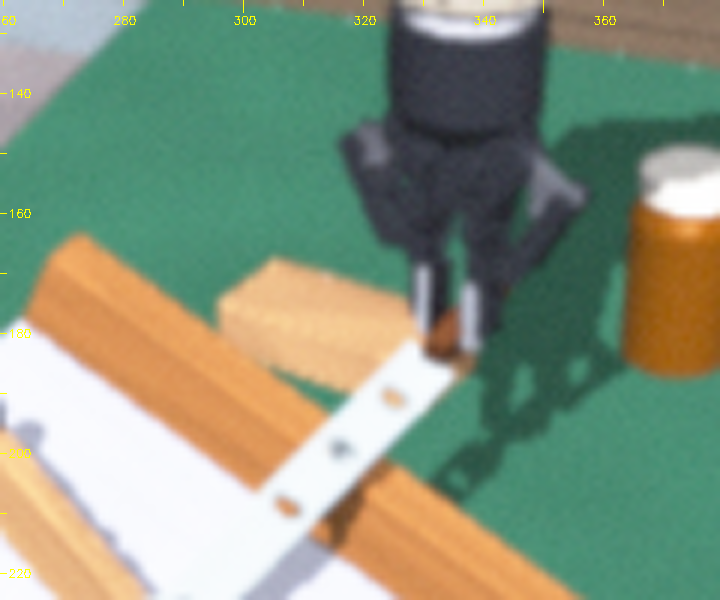

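View pics/t9.png

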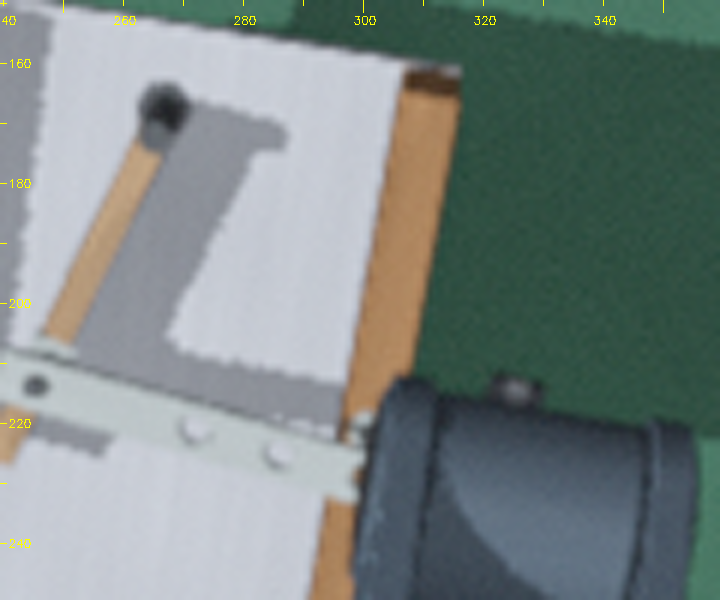

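```bash
python3 - <<'E'
from plan import *
t=lambda x,y:(240+x/6-.5,150+y/6-.5); s=lambda x,y:(260+x/6-.5,125+y/6-.5)
loc=lambda X:(R.T@(X-PIN)*1000).round(1)
i,e1=tri({"top":t(195,431),"side":s(288,506)}); m,e2=tri({"top":t(278,455),"side":s(340,448)})
print("inner",loc(i),e1,"mid",loc(m),e2,np.linalg.norm(m-i))
print("outer extrap",loc(2*m-i))
# from TCP shift: 
P=np.array([.4694,-.0361,.1837]); P0=np.array([.4771,-.1353,.1318])
h=handle(.085,0)+P-P0; print("handle by odometry",loc(h))
# fit theta, swivel given pivot on circle & handle
def f(v):
    th,ph,g=v; u=np.array([np.cos(th)*np.sin(ph),-np.cos(th)*np.cos(ph),np.sin(th)]); n=np.cross(u,[np.cos(ph),np.sin(ph),0]); n*=np.sign(n[2])
    return piv(g,a0)+u*.235+n*.006-R.T@(h-PIN)
r=least_squares(f,[.24,0,.6]); th,ph,g=r.x; print("th,ph deg, g",np.degrees(r.x[:2]),g)
u=np.array([np.cos(th)*np.sin(ph),-np.cos(th)*np.cos(ph),np.sin(th)])
for d in(0,.085,.13,.175):
    q=piv(g,a0)+u*d; w=PIN+R@q; print(d,(q*1000).round(1),proj("side",w).round(1),proj("top",w).round(1))
print("meas side out,mid,in",s(393,397),s(340,448),s(288,506),"top piv,in,mid",t(36,386),t(195,431),t(278,455))
print("pin top",proj("top",PIN+R[:,2]*.011),proj("side",PIN+R[:,2]*.011))
E
```

```text
inner [-1.6 87.6 20.5] [np.float64(0.0011981116899722971), np.float64(0.0011981116899724175)] mid [-1.9 44.9 31.9] [np.float64(0.0014263322723194398), np.float64(0.0014263322723194849)] 0.04418011194644872
outer extrap [-2.1  2.2 43.4]
handle by odometry [ -0.2 -53.4  63.2]
th,ph deg, g [14.12563495  0.04760758] 0.6255275435765567
0 [ -0.4 173.    0. ] [289.6 228.5] [244.7 213.4]
0.085 [-0.3 90.6 20.7] [307.1 209. ] [271.  220.4]
0.13 [-0.3 46.9 31.7] [315.9 199.2] [285.1 224.3]
0.175 [-0.2  3.3 42.7] [324.4 189.8] [299.5 228.1]
meas side out,mid,in (325.0, 190.66666666666669) (316.1666666666667, 199.16666666666669) (307.5, 208.83333333333331) top piv,in,mid (245.5, 213.83333333333331) (272.0, 221.33333333333331) (285.8333333333333, 225.33333333333331)
pin top [300.80622446 223.99277858] [320.5654646  196.45078324]
```

Call:
send_rows:
  commands:
    - [[0.22,0.42,-0.06,0],[0.22,0.42,-0.06,0],[0.22,0.42,-0.06,0],[0.22,0.42,-0.06,0],[0.22,0.42,-0.06,0]]

```text
clock: 10.9
eef_pos: [0.4794, -0.0427, 0.1623]
eef_rot: [[0.965, 0.0, 0.263], [-0.263, -0.0, 0.965], [0.0, -1.0, -0.0]]
force: [-2.3, -1.0, -0.8]
grip_width: 0.0178
```

Call:
send_rows:
  commands:
    - [[0.22,0.41,-0.06,0],[0.2,0.4,-0.07,0],[0,0,0,-0.03],[0,0,0,-0.03],[0,0,0,0]]

```text
clock: 11.4
eef_pos: [0.4835, -0.0448, 0.1549]
eef_rot: [[0.979, 0.002, 0.204], [-0.204, 0.0, 0.979], [0.002, -1.0, 0.0]]
force: [3.4, 2.7, -0.7]
grip_width: 0.0181
```

```bash
cat > odo.py <<'E'
from plan import *
P0=np.array([.4771,-.1353,.1318])
def odo(verbose=True):
    s=ctrl.observe();P=np.array(s["eef_pos"])
    h=handle(.085,0)+P-P0
    def f(v):
        th,ph,g=v; u=np.array([np.cos(th)*np.sin(ph),-np.cos(th)*np.cos(ph),np.sin(th)]); n=np.cross(u,[np.cos(ph),np.sin(ph),0]); n*=np.sign(n[2])
        return piv(g,a0)+u*.235+n*.006-R.T@(h-PIN)
    r=least_squares(f,[.1,0,.6]); th,ph,g=r.x
    u=np.array([np.cos(th)*np.sin(ph),-np.cos(th)*np.cos(ph),np.sin(th)])
    print(s["clock"],P.round(4),"F",np.round(s["force"],1),"M",np.round(s["moment"],2),"w",round(s["grip_width"],4),"yaw",np.degrees(np.arctan2(s["eef_rot"][1][0],s["eef_rot"][0][0])).round(2))
    print("handle loc",(R.T@(h-PIN)*1000).round(1),"th,ph",np.degrees(r.x[:2]).round(2),"g",g.round(3))
    for d in(0,.085,.13,.175):
        q=piv(g,a0)+u*d; w=PIN+R@q; print(d,(q*1000).round(1),"side",proj("side",w).round(1),"top",proj("top",w).round(1))
    return s
E
python3 - <<'E'
from odo import *
odo()
d=snap("side"); crop(d["bgr"],270,155,370,235,7.5,"pics/s10.png")
d=snap("top"); crop(d["bgr"],235,190,335,260,7.5,"pics/t10.png")
E
```

```text
11.4 [ 0.4835 -0.0448  0.1549] F [ 3.4  2.7 -0.7] M [ 0.24 -1.51 -0.34] w 0.0181 yaw -11.79
handle loc [  1.8 -59.7  30.6] th,ph [6.01 0.5 ] g 0.628
0 [ -0.3 173.4   0. ] side [289.5 228.6] top [244.6 213.3]
0.085 [ 0.5 88.9  8.9] side [305.6 211.3] top [271.9 218.8]
0.13 [ 0.9 44.1 13.6] side [313.6 202.7] top [286.4 221.7]
0.175 [ 1.3 -0.6 18.3] side [321.3 194.5] top [301.  224.6]
```

View pics/s10.png

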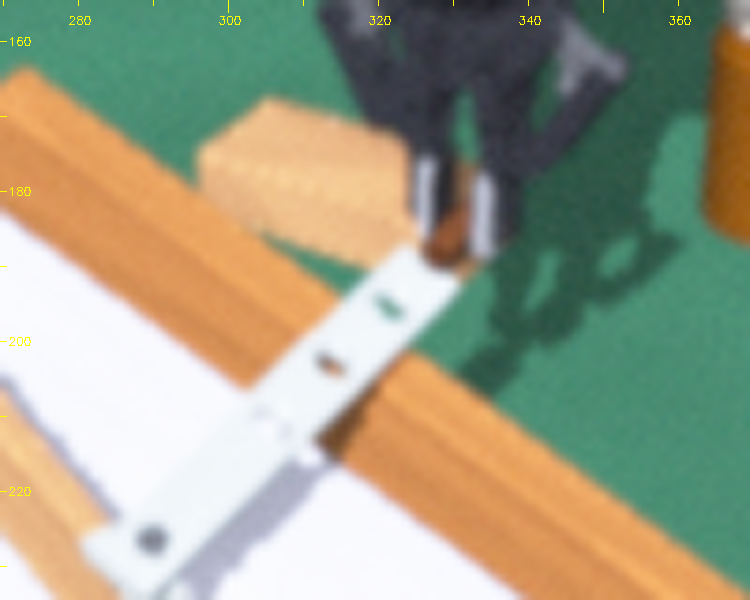

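View pics/t10.png

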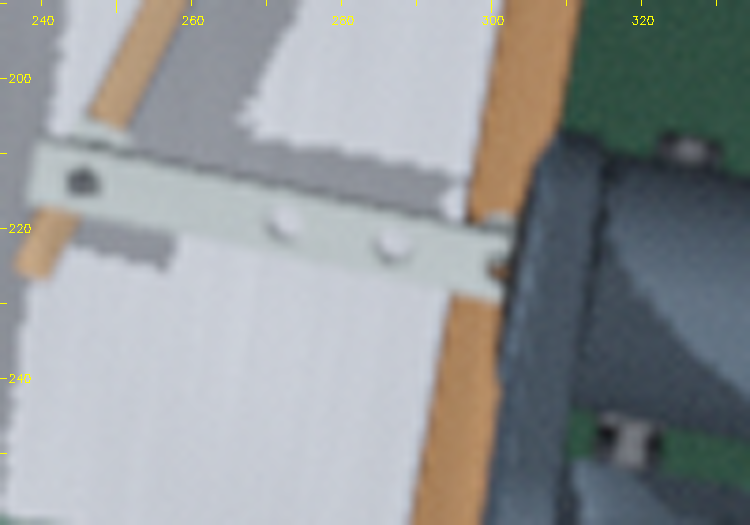

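Call:
send_rows:
  commands:
    - [[0,0,0.14,-0.01],[0.13,0.28,0,0],[0.13,0.28,0,0],[0.12,0.28,0,-0.01],[0.12,0.28,0,0]]

```text
clock: 12.0
eef_pos: [0.4891, -0.0445, 0.1441]
eef_rot: [[0.983, 0.003, 0.184], [-0.184, -0.0, 0.983], [0.003, -1.0, 0.0]]
force: [3.0, -7.5, 5.2]
grip_width: 0.0181
```

```bash
python3 - <<'E'
from odo import *
odo()
d=snap("side"); crop(d["bgr"],270,155,370,235,7.5,"pics/s11.png")
d=snap("top"); crop(d["bgr"],235,190,335,260,7.5,"pics/t11.png")
E
```

```text
12.0 [ 0.4891 -0.0445  0.1441] F [ 3.  -7.5  5.2] M [-1.15 -1.58  0.12] w 0.0181 yaw -10.58
handle loc [  2.2 -58.5  18.5] th,ph [3.05 0.41] g 0.646
0 [  0.5 175.8   0. ] side [288.8 228.9] top [243.9 212.9]
0.085 [ 1.1 91.   4.5] side [304.5 212.5] top [271.3 217.9]
0.13 [ 1.5 46.   6.9] side [312.3 204.4] top [285.9 220.5]
0.175 [1.8 1.1 9.3] side [319.7 196.6] top [300.6 223.2]
```

View pics/s11.png

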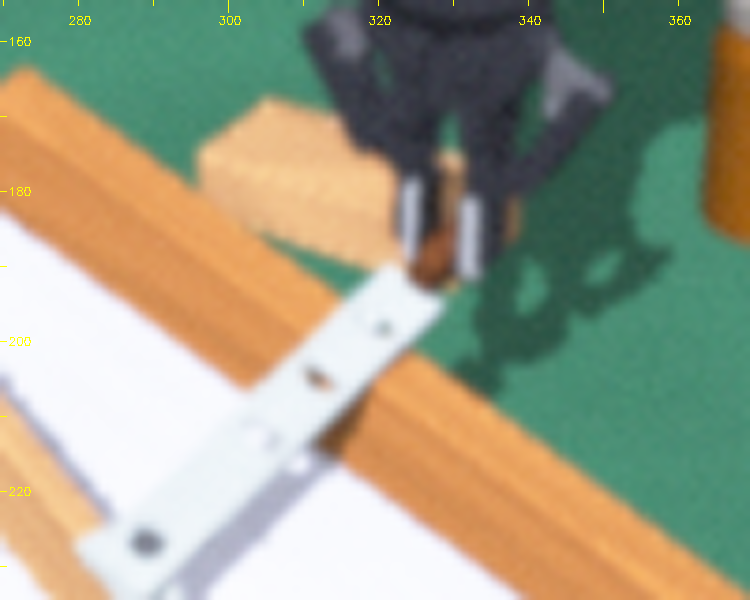

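View pics/t11.png

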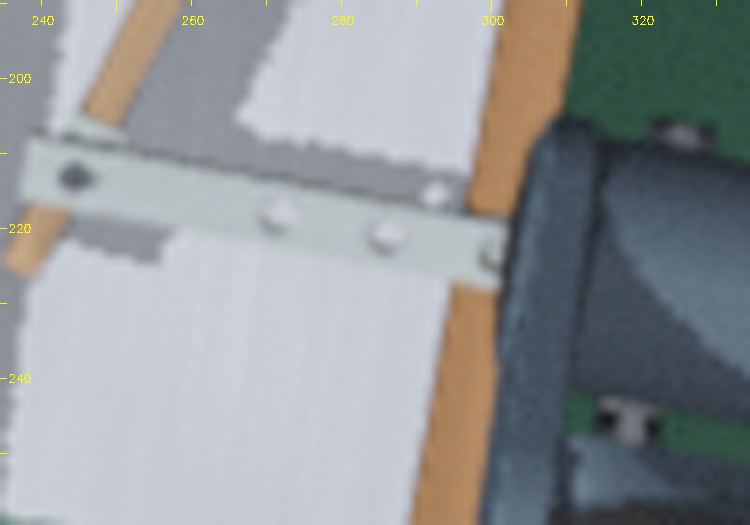

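The pin now shows grey inside the outer hole, at about (321,198) in the side view and (301,223) in the top view. The side force of -7.5 N in y says the hole is slightly too far left, so I'll back off 1 mm and keep lowering.

Call:
send_rows:
  commands:
    - [[0,0,-0.1,0],[0,0,0,0],[0.06,0.14,0,0],[0.06,0.14,0,0],[0,0,0,0]]

```text
clock: 12.6
eef_pos: [0.4903, -0.0456, 0.1411]
eef_rot: [[0.983, 0.003, 0.185], [-0.185, -0.0, 0.983], [0.003, -1.0, 0.0]]
force: [6.4, 0.9, 2.4]
grip_width: 0.0178
```

```bash
python3 - <<'E'
from odo import *
odo()
E
```

```text
12.6 [ 0.4903 -0.0456  0.1411] F [6.4 0.9 2.4] M [ 0.37 -2.03  0.1 ] w 0.0178 yaw -10.64
handle loc [  2.2 -59.3  15.2] th,ph [2.25 0.46] g 0.642
0 [  0.3 175.2   0. ] side [289.  228.8] top [244. 213.]
0.085 [ 1.  90.3  3.3] side [304.5 212.7] top [271.5 217.8]
0.13 [ 1.4 45.3  5.1] side [312.2 204.7] top [286.2 220.4]
0.175 [1.7 0.4 6.9] side [319.5 197.1] top [300.8 222.9]
```

Call:
send_rows:
  commands:
    - [[0.1,0,0,-0.01],[0.08,0.17,0,0],[0.08,0.17,0,0],[0.08,0.17,0,-0.01],[0,0,0,0]]

```text
clock: 13.1
eef_pos: [0.4927, -0.0464, 0.1355]
eef_rot: [[0.986, 0.001, 0.165], [-0.165, -0.0, 0.986], [0.001, -1.0, -0.0]]
force: [3.9, -0.7, 4.8]
grip_width: 0.0177
```

```bash
python3 - <<'E'
from odo import *
odo()
E
```

```text
13.1 [ 0.4927 -0.0464  0.1355] F [ 3.9 -0.7  4.8] M [ 0.26 -1.66  0.09] w 0.0177 yaw -9.49
handle loc [  2.2 -59.7   9.1] th,ph [0.75 0.46] g 0.641
0 [  0.3 175.2   0. ] side [289.  228.8] top [244.1 213. ]
0.085 [ 1.  90.2  1.1] side [304.2 213.2] top [271.6 217.5]
0.13 [ 1.4 45.2  1.7] side [311.8 205.5] top [286.3 219.9]
0.175 [1.7 0.2 2.3] side [318.9 198.1] top [300.9 222.3]
```

Call:
send_rows:
  commands:
    - [[0.08,0.18,0,0],[0.04,0.08,0,0],[0,0,0,0],[0,0,0,0],[0,0,0,0]]

```text
clock: 13.6
eef_pos: [0.4936, -0.0465, 0.1331]
eef_rot: [[0.986, 0.0, 0.165], [-0.165, -0.0, 0.986], [0.0, -1.0, -0.0]]
force: [1.7, -0.2, 6.2]
grip_width: 0.0175
```

```bash
python3 - <<'E'
from odo import *
odo()
d=snap("side"); crop(d["bgr"],270,155,370,235,7.5,"pics/s12.png")
E
```

```text
13.6 [ 0.4936 -0.0465  0.1331] F [ 1.7 -0.2  6.2] M [ 0.35 -1.35  0.21] w 0.0175 yaw -9.5
handle loc [  2.  -59.7   6.5] th,ph [0.12 0.4 ] g 0.642
0 [  0.4 175.3   0. ] side [289.  228.8] top [244. 213.]
0.085 [ 1.  90.3  0.2] side [304.1 213.4] top [271.6 217.4]
0.13 [ 1.3 45.3  0.3] side [311.6 205.8] top [286.2 219.8]
0.175 [1.6 0.3 0.4] side [318.7 198.6] top [300.9 222.1]
```

View pics/s12.png

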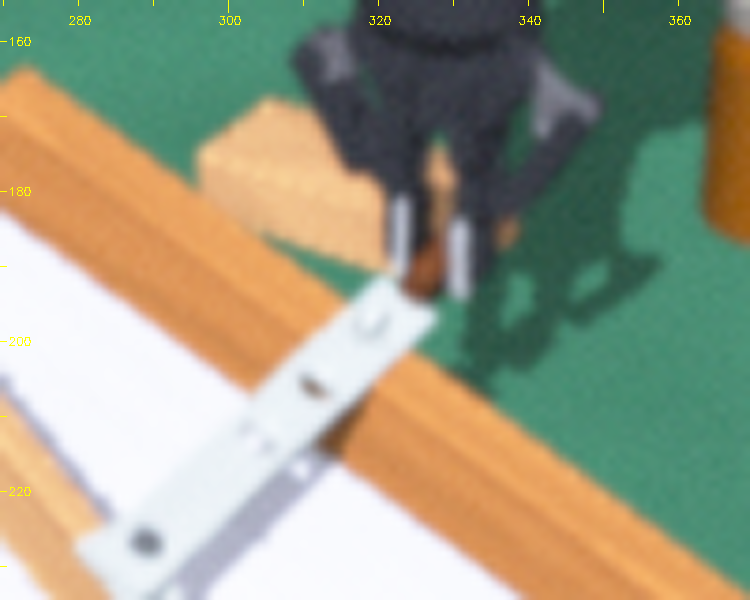

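The side view shows the pin standing up through the outer hole at (319,197), and odometry puts the hole 0.4 mm above the seat. Releasing.

Call:
send_rows:
  commands:
    - [[0,0,0,0],[0,0,0,0],[0,0,0,0],[0,0,0,0],[0,0,0,0]]
  gripper: 6

```text
clock: 14.15
eef_pos: [0.4932, -0.0463, 0.1327]
eef_rot: [[0.986, -0.001, 0.165], [-0.165, 0.0, 0.986], [-0.001, -1.0, -0.0]]
force: [-0.5, -0.4, -0.2]
grip_width: 0.0603
```

```bash
python3 - <<'E'
from odo import *
odo()
d=snap("side"); crop(d["bgr"],270,155,370,235,7.5,"pics/s13.png")
E
```

```text
14.15 [ 0.4932 -0.0463  0.1327] F [-0.5 -0.4 -0.2] M [0.   0.   0.01] w 0.0603 yaw -9.51
handle loc [  1.4 -59.6   6.3] th,ph [0.07 0.25] g 0.643
0 [  0.4 175.4   0. ] side [289.  228.8] top [244. 213.]
0.085 [ 0.8 90.4  0.1] side [304.1 213.5] top [271.6 217.5]
0.13 [ 1.  45.4  0.2] side [311.6 205.9] top [286.2 219.8]
0.175 [1.2 0.4 0.2] side [318.8 198.7] top [300.8 222.2]
```

View pics/s13.png

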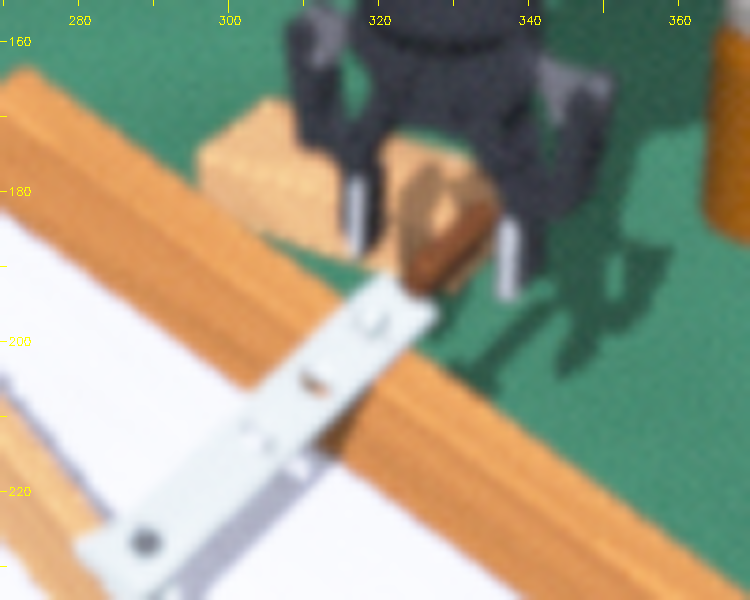

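Released: the forces are zero and the stay hasn't moved. Both pads are clear of the handle, so I'll retreat straight up and then to the right for an open view.

Call:
send_rows:
  commands:
    - [[0,-1,0,0],[0,-1.5,0,0],[0,-2,0,0],[0,-2.5,0,0],[0,-2.5,0,0]]

```text
clock: 14.7
eef_pos: [0.4933, -0.0464, 0.2295]
eef_rot: [[0.986, 0.0, 0.165], [-0.165, -0.0, 0.986], [0.0, -1.0, -0.0]]
force: [-0.2, 0.3, -0.1]
grip_width: 0.0599
```

Call:
send_rows:
  commands:
    - [[0,-2,-2,0],[-1,-1,-3,0],[-1,0,-3.5,0],[-1,0,-3.5,0],[-1,0,-3,0]]

```text
clock: 15.2
eef_pos: [0.4284, -0.189, 0.2588]
eef_rot: [[0.986, 0.001, 0.165], [-0.165, -0.001, 0.986], [0.001, -1.0, -0.0]]
force: [0.1, -0.4, -0.5]
grip_width: 0.0595
```

Call:
send_rows:
  commands:
    - [[-1,0,-3,0],[-1,0,-2,0],[0,0,0,0],[0,0,0,0],[0,0,0,0]]

```text
clock: 15.7
eef_pos: [0.4016, -0.2332, 0.2582]
eef_rot: [[0.986, 0.0, 0.165], [-0.165, -0.0, 0.986], [0.0, -1.0, 0.0]]
force: [-0.1, -0.2, 0.5]
grip_width: 0.0599
```

```bash
python3 - <<'E'
from odo import *
s=ctrl.observe(); print(s["clock"],s["eef_pos"],s["force"])
d=snap("side"); crop(d["bgr"],250,140,370,235,6.2,"pics/s14.png"); cv2.imwrite("pics/s14f.png",d["bgr"])
d=snap("top"); crop(d["bgr"],230,150,350,250,6,"pics/t14.png"); cv2.imwrite("pics/t14f.png",d["bgr"])
w=PIN
for n in("side","top"): print(n,"seat",proj(n,w).round(1),"pin top",proj(n,w+R[:,2]*.011).round(1))
E
```

```text
15.7 [ 0.40161609 -0.2331547   0.258217  ] [-0.14986883 -0.15755291  0.45994051]
side seat [319.1 198.9] pin top [320.6 196.5]
top seat [300.9 222.6] pin top [300.8 224. ]
```

View pics/s14.png

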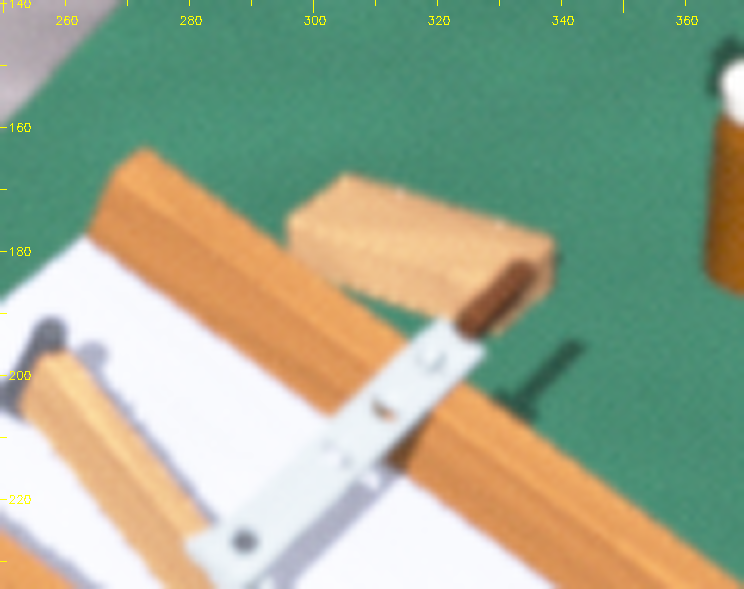

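View pics/t14.png

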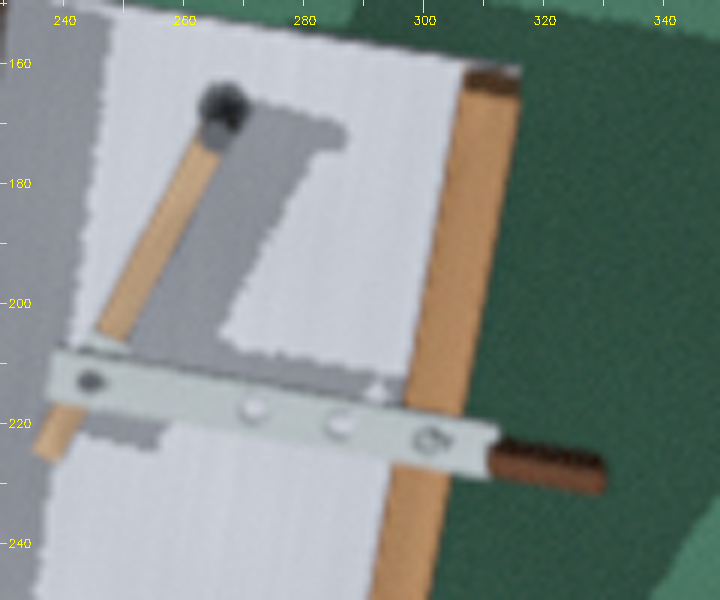

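View pics/t14f.png

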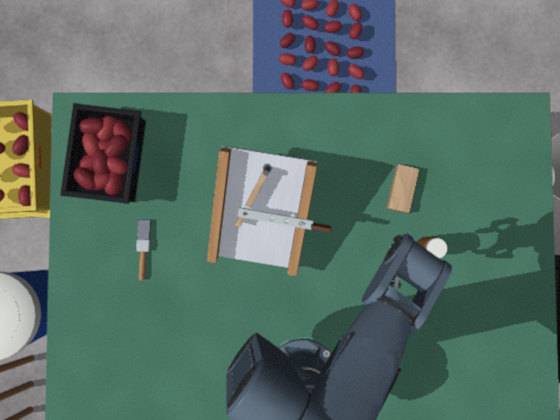

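The outer hole now looks just as the inner one did at the start, with the pin inside the ring at (301,223) in the top view and (319,197) in the side view. The gate is across. The offcut (404,188), brush (143,250) and jar (about (432,247), partly behind the wrist) are where they were. Handing in.

```bash
python3 - <<'E'
from h import *
a=cv2.imread("pics/side0.png").astype(int);b=cv2.imread("pics/s14f.png").astype(int)
for n,(x0,y0,x1,y1) in {"offcut":(293,165,322,180),"jar":(366,152,384,186),"brush":(235,355,325,398)}.items(): print(n,abs(a-b)[y0:y1,x0:x1].mean().round(1))
s=ctrl.observe();print(s["clock"],np.round(s["force"],1))
print(workorder.close_job())
E
```

```text
offcut 5.3
jar 4.5
brush 4.9
15.8 [-0.2 -0.1  0.3]
the job is handed in; nothing more can be done
None
```

The stay now sits with its outer hole on the pin, and the job was handed in at 15.8 s. I gripped the handle, lifted the inner hole off the pin, swung the gate across, lowered the outer hole over the same pin, let go and backed away.

**Final checks:**
- **Fit on the pin:** both cameras show the pin through the outer hole, at side pixel (319,197) and top pixel (301,223). That matches how the inner hole looked at the start. Odometry just before release put the hole about 0.4 mm above the seat and the gate at about 0.64 rad.
- **Forces:** none of the readings I took passed about 10 N while moving, and they were about zero after release, with the arm clear of everything.
- **Jar, offcut and brush:** image differences against the start picture were at noise level, so none of them had moved.

**What disagreed:**
- **Fingertip height:** in the side view the fingertips looked about 25 mm higher than the reported TCP. I set the grasp height from the picture, and the grip held, but I never found the cause.
- **Hole position:** while lowering, vision and odometry differed by 1–2 mm on where the hole was. I corrected for this using the contact forces.

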